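# Dip the probe through the guide into the open cup

### The job

Take the probe by its handle out of the parking stand and lower its rod from above through the guide bush of the station that has the open sample cup under it (the other two stations hold closed cells: leave those), without the probe touching the bush, the station or the cup. Stop with the tip about half way down inside the cup and finish while holding the probe there, still and upright, centred in the bush: do not let go. Leave the vessels and everything else on the worktop where they stand.

Things in the scene. Friction and masses are not known exactly. Their poses are not given: they have to be found in the camera images.
- probe: the probe (loose, 70 g): steel rod, 8 mm in diameter, pointing down; shoulder 26 mm in diameter from 115 to 121 mm above the tip; square black handle 20 x 20 mm from 120 to 166 mm, steel button on top to 170 mm. Origin at the rod's tip, z up the rod, x and y square to the handle's faces. Starts hanging in the parking stand by its shoulder, tip 15 mm above the worktop
- probe_tip (a point): the lowest point of the probe's rod (same as the origin)
- probe_waist (a point): point on the rod's axis 88 mm above the tip
- probe_grip (a point): point on the axis in the handle, 146 mm above the tip: a good height for the middle of the finger pads (TCP)
- park: parking stand, fixed: round foot 68 mm in diameter with an upright tube, 30 mm outside diameter, 13 mm bore, top 130 mm above the worktop. Origin under the tube's axis, on the worktop, z up
- guide_a: one of three equal stations, fixed: base plate 92 x 76 mm, 10 mm thick; post 44 mm behind the guide axis; arm with an upright guide bush (ring), 36 mm outside, bore 24 mm, from 96 to 116 mm above the worktop. Nothing of it is above 120 mm. A vessel stands on the base plate right under the bush. Origin on the guide axis at worktop height; z up, +x towards the post
- guide_a_mouth (a point): centre of the upper mouth of the bush of guide_a, 116 mm above the worktop
- guide_b: one of three equal stations, fixed: base plate 92 x 76 mm, 10 mm thick; post 44 mm behind the guide axis; arm with an upright guide bush (ring), 36 mm outside, bore 24 mm, from 96 to 116 mm above the worktop. Nothing of it is above 120 mm. A vessel stands on the base plate right under the bush. Origin on the guide axis at worktop height; z up, +x towards the post
- guide_b_mouth (a point): centre of the upper mouth of the bush of guide_b, 116 mm above the worktop
- guide_c: one of three equal stations, fixed: base plate 92 x 76 mm, 10 mm thick; post 44 mm behind the guide axis; arm with an upright guide bush (ring), 36 mm outside, bore 24 mm, from 96 to 116 mm above the worktop. Nothing of it is above 120 mm. A vessel stands on the base plate right under the bush. Origin on the guide axis at worktop height; z up, +x towards the post
- guide_c_mouth (a point): centre of the upper mouth of the bush of guide_c, 116 mm above the worktop
- cup: the one open sample cup: white plastic, 53 mm across the rim (32 mm clear inside), 36 mm tall, floor 2 mm thick; loose, on the base plate (10 mm above the worktop), centred under the bush of one of the three stations: which one differs from start to start. Origin at the centre of its underside, z up
- closed_1: a closed sample cell, 46 mm in diameter and 45 mm tall, with a flat closed top; loose, standing under the bush of another station. Origin at the centre of its underside, z up
- closed_2: a closed sample cell, 46 mm in diameter and 45 mm tall, with a flat closed top; loose, standing under the bush of another station. Origin at the centre of its underside, z up
- small_bottle: bystander: small bottle with screw cap, 44 mm in diameter, 75 mm tall, loose on the worktop; origin at the centre of its underside
- ring_cell: bystander: empty ring cell, 45 mm in diameter, 38 mm tall, loose on the worktop; origin at the centre of its underside
- pen: bystander: marker pen 134 mm long, 17 mm thick, lying loose on the worktop; origin at the centre of its underside

How it is judged:
By the outcome, as a careful person would: the job done as asked, in the order asked, and still so for the second after the job is handed in, while the arm keeps its last pose, push and grip.
It also fails if it takes over 45 s, if anything falls off the work surface, if the arm or the gripper's body presses on something with over 40 N, if the wrist force passes 120 N, or if a joint passes its speed limit or range.

### The arm

A 6-joint arm with a two-finger parallel gripper is mounted at the origin on a cart in front of the work surface, level with it; the furniture and walls round the work are solid. World frame = base frame: x ahead of the robot, y to its left, z up, the work surface at z = 0. Lengths are in m, angles in rad, forces in N, time in s.
With the tool pointing down it reaches from about 0.3 to 1 m from the base axis. Payload 5.1 kg.
Tool frame: the origin (TCP) lies between the finger pads, 19 mm behind the fingertips; this is the grasp point; z points along the fingers, y is the line along which they close (so a half turn about z gives the same grasp; the last joint's range is limited). The gripper opens to 95 mm and grips with 3 to 60 N. Pads are 20 mm wide; open, the fingers measure 119 mm over their backs; the gripper's body (75 mm by 180 mm) begins 59 mm behind the grasp point.
Start: joints at [-1.255, 0.124, 1.65, -0, 1.367, -0.083], TCP at [0.252, -0.599, 0.233] pointing down, gripper open.
Joint ranges: [-2.61, 2.61], [-1.02, 2.33], [0.03, 2.71], [-1.35, 4.49], [0.32, 2.68], [-2.91, 2.91]. Speed limits (rad/s): [2.57, 2.57, 3.14, 3.14, 3.14, 3.14].

### API

Orientations are given as a unit quaternion [w, x, y, z].
In Python, from bench import monitor, cams, job gives the robot as it stands.
- The arm moves only by the shell command python3 -m handwheel 'ROWS'. ROWS is JSON, a list of rows, each an object of numbers: "claw": the closure, from 0 (fully open) to 1 (shut); "x", "y", "z": the shift along the tool's x, y, z in mm; "spin": the turn about the tool's z in degrees. A call has 1 to 8 rows; each row is the pose to reach, as a shift and turn from the pose commanded when the call began, along the tool's axes at that moment; what a row does not reach only later rows make up. A row lasts 1/8 s, in which the tool goes at most 62.5 mm and 10.7 degrees, less where a joint would pass 70% of its speed; a pose out of reach is approached as far as the arm can. A call with a gripper value outside its range is refused whole. The fingers move at their own pace and stop on an object; the grip force is fixed at half the most. Time passes only in rows, so rows that repeat a pose let the fingers close. It gives the time, the measured TCP pose, the force, the opening and the grip force at its end, in the units of the state.
- monitor.observe(): the state, without advancing time (a new reading comes with each control period).
- cams.capture(name): name is "scene" or "top" or "wrist"; returns (picture, depth): 400x640x3 uint8, blue, green, red; 400x640 float32, m along the optical axis (not along the pixel's ray), 0 where there is no reading.
- cams.camera_params(name): a dict with "intrinsics" (3x3 intrinsics, pixels), "cam_to_world" (4x4, takes a point from camera to world coordinates); the wrist camera has in their place "tool_from_camera" (4x4, takes a point from camera to tool coordinates, whose origin is the TCP and whose axes are the flange's). Camera axes: x right, y up, looking along -z (the intrinsics and any distortion apply to the point x, -y, -z); pixel columns grow to the right and rows downward; lengths in m; the calibration is good to about 2 mm. The wrist camera is an equidistant fisheye: a pixel r from the principal point sees the ray r / f radians off the axis. A picture is of the moment at which its call begins: read the wrist's pose just before it. camera_params takes no time and is no camera call.
- job.sign_off(): hands the job in; it is judged then, once.
The state is a dict: "time_s": time; "joints": joint angles; "joint_velocities": joint speeds; "joint_efforts": joint torques, N m; "tcp_pos": TCP position; "tcp_rot": TCP orientation; "force": force on the tool from outside, world axes, zero at the start; "torque": the same for the moment, N m; "width": finger opening in m; "finger_force": force on a finger pad.
Only numpy, scipy, OpenCV 4.12 (cv2) and the standard library are available. Lean on these libraries where they do the work, as an engineer would, in place of code of your own. Each camera call takes 0.05 s, during which the arm holds its last target. There are 200 camera calls.

## Working session

There is one attempt and no reset: what is moved stays moved. The work goes in short steps, Python scripts to look and compute and a shell command to move; the robot and the scene stay as the last step left them, time stands still between calls to the robot, and variables do not carry over. Pictures are saved under pics/ and viewed, at most 10 in all, crops included, and the job is handed in when it is done.

```bash
ls; mkdir -p pics
cat > h.py <<'E'
import sys; sys.path.insert(0,'.')
import numpy as np, cv2
from bench import monitor, cams, job
from scipy.spatial.transform import Rotation as R
def cap(n,f=None):
    s=monitor.observe(); p,d=cams.capture(n)
    if f: cv2.imwrite('pics/'+f+'.png',p)
    return s,p,d
def rot(q): return R.from_quat([q[1],q[2],q[3],q[0]]).as_matrix()
def ray(n,uv,s=None):
    """origin, direction (world; camera-depth 1 for the fixed cams)"""
    c=cams.camera_params(n); K=np.array(c['intrinsics']); u,v=uv
    a=np.array([(u-K[0,2])/K[0,0],(v-K[1,2])/K[1,1]])
    if n=='wrist':
        t=np.linalg.norm(a); k=np.sin(t)/t if t>1e-9 else 1
        d=np.array([a[0]*k,-a[1]*k,-np.cos(t)])
        W=np.eye(4); W[:3,:3]=rot(s['tcp_rot']); W[:3,3]=s['tcp_pos']
        T=W@np.array(c['tool_from_camera'])
    else:
        d=np.array([a[0],-a[1],-1.]); T=np.array(c['cam_to_world'])
    return T[:3,3],T[:3,:3]@d
def plane(n,uv,z,s=None):
    o,d=ray(n,uv,s); return o+d*(z-o[2])/d[2]
E
python3 - <<'E'
from h import *
for n in('scene','top','wrist'):
    s,p,d=cap(n,n+'0'); c=cams.camera_params(n); print(n,{k:np.round(v,3).tolist() if not isinstance(v,str) else v for k,v in c.items()})
print(s['time_s'],s['tcp_pos'],s['tcp_rot'],s['width'])
a=cv2.imread('pics/scene0.png')
E
```

```text
pics
scene {'intrinsics': [[496.245, 0.0, 315.729], [0.0, 496.245, 197.762], [0.0, 0.0, 1.0]], 'cam_to_world': [[-0.863, 0.358, -0.356, 0.012], [-0.505, -0.607, 0.613, 0.825], [0.003, 0.709, 0.705, 1.157], [0.0, 0.0, 0.0, 1.0]]}
top {'intrinsics': [[432.653, 0.0, 333.232], [0.0, 432.653, 195.16], [0.0, 0.0, 1.0]], 'cam_to_world': [[-0.015, 0.991, -0.135, 0.348], [-1.0, -0.015, 0.003, -0.054], [0.001, 0.135, 0.991, 1.388], [0.0, 0.0, 0.0, 1.0]]}
wrist {'intrinsics': [[309.707, 0.0, 315.729], [0.0, 309.707, 201.349], [0.0, 0.0, 1.0]], 'tool_from_camera': [[0.001, 0.957, 0.29, 0.083], [1.0, -0.001, -0.001, 0.001], [-0.001, 0.29, -0.957, -0.15], [0.0, 0.0, 0.0, 1.0]]}
0.1 [ 0.25218896 -0.59848745  0.23230936] [-9.30296260e-04  9.80184709e-01  1.98083463e-01 -1.15588337e-04] 0.09498952023392103
```

View pics/scene0.png

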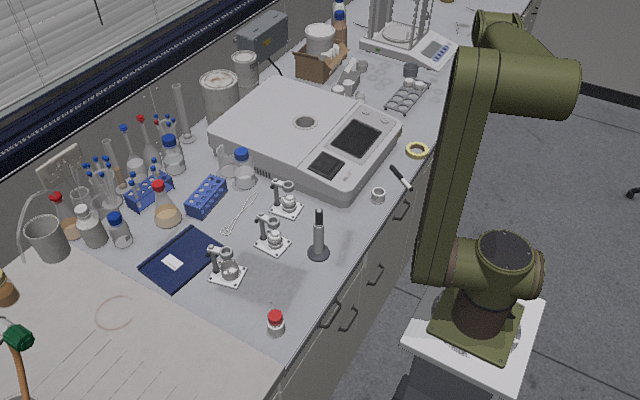

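View pics/top0.png

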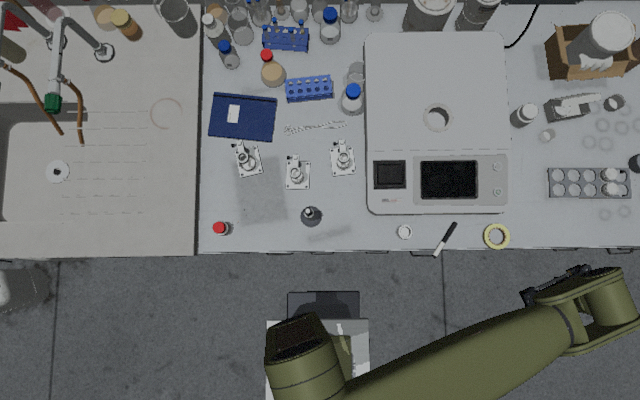

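The scene view shows the stations near (286,205), (272,235) and (228,268), with the probe in its stand at (318,235). The top view has the stations at (248,160), (297,173) and (343,158), with the probe at (310,215). Next I'll enlarge both.

Run:
```python
import cv2,numpy as np
a=cv2.imread('pics/scene0.png')[170:295,200:340]; b=cv2.imread('pics/top0.png')[130:240,225:365]
a=cv2.resize(a,(672,600),interpolation=cv2.INTER_CUBIC);b=cv2.resize(b,(763,600),interpolation=cv2.INTER_CUBIC)
cv2.imwrite('pics/sc.png',a);cv2.imwrite('pics/tc.png',b)
```

```text
(no output)
```

View pics/sc.png

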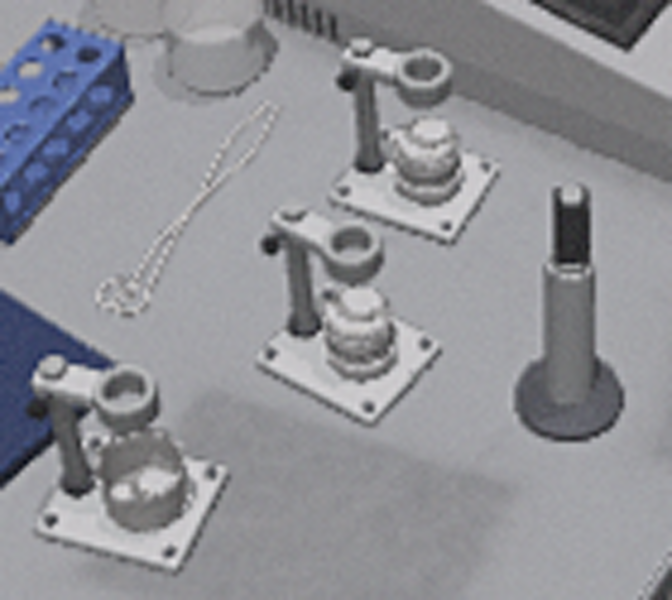

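View pics/tc.png

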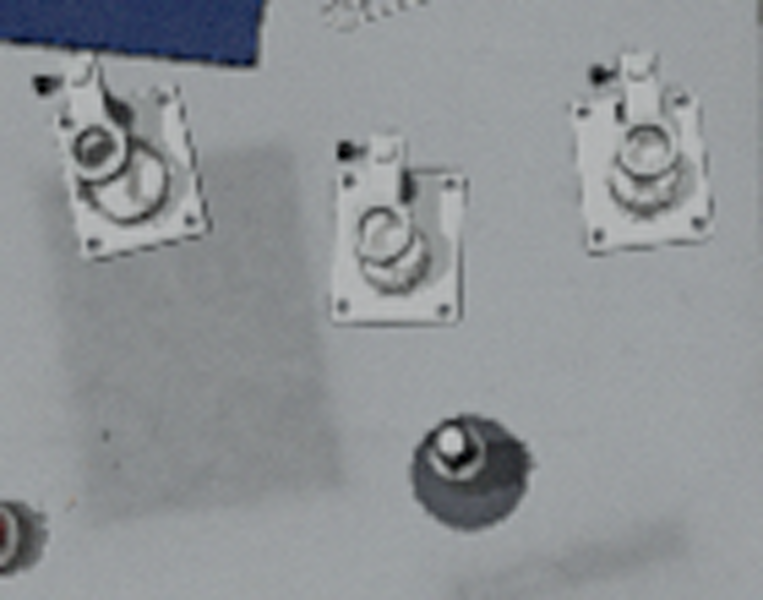

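The open cup stands in the station at scene pixel (226,251), top pixel (243,157). The button is at scene (319,209.5), top (308,210.7). I'll triangulate both.

```bash
cat >> h.py <<'E'
def tri(rs):
    A=np.zeros((3,3));b=np.zeros(3)
    for o,d in rs:
        d=d/np.linalg.norm(d);P=np.eye(3)-np.outer(d,d);A+=P;b+=P@o
    x=np.linalg.solve(A,b)
    return x,[round(1e3*np.linalg.norm(np.cross(x-o,d/np.linalg.norm(d))),1) for o,d in rs]
def tool(p,s):  # world point in tool axes, mm, from TCP
    return np.round(1e3*rot(s['tcp_rot']).T@(np.asarray(p)-s['tcp_pos']),1)
E
python3 - <<'E'
from h import *
s=monitor.observe()
for nm,a,b in(('button',(319.2,209.6),(307.9,210.7)),('mouth',(226,250.8),(243,157.5))):
    x,e=tri([ray('scene',a),ray('top',b)]); print(nm,x.round(4),e,tool(x,s))
print('foot',plane('top',(311.2,216.6),0.0))
print(rot(s['tcp_rot']).round(3))
E
```

```text
button [0.4705 0.0149 0.1878] [np.float64(1.0), np.float64(1.0)] [ 439.3 -480.5   45.5]
mouth [0.6427 0.2137 0.1145] [np.float64(2.4), np.float64(2.4)] [ 675.2 -596.7  119. ]
foot [0.46929938 0.01472473 0.        ]
[[ 0.922  0.388 -0.001]
 [ 0.388 -0.922  0.002]
 [ 0.    -0.002 -1.   ]]
```

```bash
python3 -m handwheel '[{"z":-50,"claw":0},{"x":35,"y":-38,"z":-80,"claw":0},{"x":75,"y":-81,"z":-100,"claw":0},{"x":115,"y":-125,"z":-100,"claw":0},{"x":155,"y":-169,"z":-100,"claw":0},{"x":195,"y":-213,"z":-100,"claw":0},{"x":235,"y":-257,"z":-100,"claw":0},{"x":275,"y":-300,"z":-100,"claw":0}]'
python3 -m handwheel '[{"x":40,"y":-44,"claw":0},{"x":80,"y":-88,"claw":0},{"x":115,"y":-125,"claw":0},{"x":145,"y":-160,"claw":0},{"x":164,"y":-180,"claw":0},{"x":164,"y":-180,"claw":0},{"x":164,"y":-180,"claw":0}]'
python3 - <<'E'
from h import *
s,p,d=cap('wrist','w1'); print(s['time_s'],s['tcp_pos'],s['joints'])
E
```

```text
0.15 [ 0.25220845 -0.59856719  0.23246526] [-1.25462072e+00  1.24389892e-01  1.65132947e+00 -3.00645196e-05
  1.36753965e+00 -8.25821769e-02]validation failed for argument at $[0]...
validation failed for argument at $[0]...
```

View pics/w1.png

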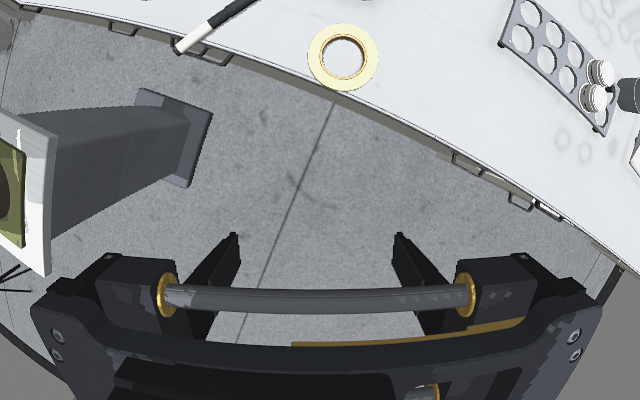

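The calls were refused and the arm hasn't moved: the wrist view shows the fingers at (235,235) and (400,235), over the floor. I'll try again with every field filled in.

```bash
python3 -m handwheel '[{"x":0,"y":0,"z":-50,"spin":0,"claw":0},{"x":35,"y":-38,"z":-80,"spin":0,"claw":0},{"x":75,"y":-81,"z":-100,"spin":0,"claw":0},{"x":115,"y":-125,"z":-100,"spin":0,"claw":0},{"x":155,"y":-169,"z":-100,"spin":0,"claw":0},{"x":195,"y":-213,"z":-100,"spin":0,"claw":0},{"x":235,"y":-257,"z":-100,"spin":0,"claw":0},{"x":275,"y":-300,"z":-100,"spin":0,"claw":0}]'
```

```text
time_s: 1.2
tcp_pos: [0.3894, -0.2139, 0.3334]
tcp_rot: [0.0, 0.98, 0.198, 0.0]
force: [2.4, -0.5, -0.1]
width: 0.0949
finger_force: 0.0
```

```bash
python3 -m handwheel '[{"x":40,"y":-44,"z":0,"spin":0,"claw":0},{"x":80,"y":-88,"z":0,"spin":0,"claw":0},{"x":115,"y":-125,"z":0,"spin":0,"claw":0},{"x":145,"y":-160,"z":0,"spin":0,"claw":0},{"x":164,"y":-180,"z":0,"spin":0,"claw":0},{"x":164,"y":-180,"z":0,"spin":0,"claw":0},{"x":164,"y":-180,"z":0,"spin":0,"claw":0}]'
python3 - <<'E'
from h import *
s,p,d=cap('wrist','w2'); print(s['time_s'],s['tcp_pos'],s['joints'],tool([.4705,.0149,.187],s),tool([.6427,.2137,.116],s))
E
```

```text
time_s: 2.08
tcp_pos: [0.4703, 0.0133, 0.3333]
tcp_rot: [0.0, 0.98, 0.198, -0.0]
force: [-0.9, -0.6, 0.1]
width: 0.0951
finger_force: 0.0
2.075 [0.47029752 0.01330726 0.33328754] [-8.55961921e-02 -3.27139696e-01  1.90210175e+00 -4.93573592e-04
  1.56702467e+00  1.08659090e+00] [  0.9  -1.4 146.3] [ 236.8 -117.8  217.1]
```

View pics/w2.png

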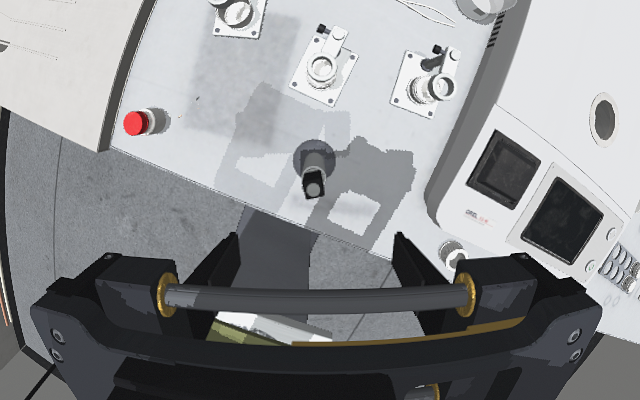

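The handle top is at (313,188), the probe stand foot at (313,160) and the open-cup station at (238,10). Next I'll measure the handle's yaw.

Run:
```python
from h import *
s,p,d=cap('wrist'); x0,y0=285,135
c=p[y0:y0+75,x0:x0+60]; g=c.max(2)
print(plane('wrist',(313.5,189),.185,s), d[185:193:3,310:318:3])
cv2.imwrite('pics/w2c.png',cv2.resize(c,(480,600),interpolation=cv2.INTER_NEAREST))
m=(g<45).astype(np.uint8); cs,_=cv2.findContours(m,0,2)
for k in cs:
    if cv2.contourArea(k)>30: print(cv2.contourArea(k),cv2.minAreaRect(k),(cv2.approxPolyDP(k,2,True)[:,0]+[x0,y0]).tolist())
```

```text
[0.47443129 0.01595898 0.185     ] [[0.3078795  0.30698627 0.30750233]
 [0.3087579  0.30824813 0.31028464]
 [0.3092904  0.3094044  0.3113165 ]]
231.0 ((27.346153259277344, 49.230770111083984), (25.691213607788086, 19.415496826171875), 78.69007110595703) [[318, 170], [304, 174], [303, 187], [307, 198], [314, 197], [308, 196], [305, 192], [306, 185], [311, 181], [319, 184], [318, 195], [322, 194]]
```

View pics/w2c.png

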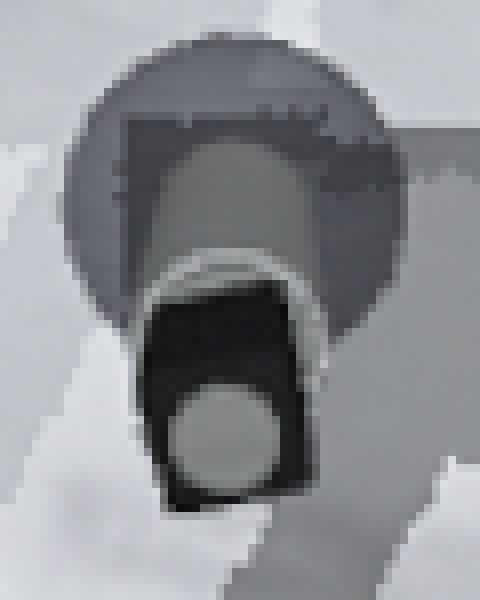

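The near edge of the handle's top face runs from crop pixel (168,510) to (318,488), so the handle is turned about 8° relative to the tool. The button centre is at crop (224,438), which is pixel (313,189.5) in the full picture. I'll descend part way and look again.

```bash
python3 -m handwheel '[{"x":2,"y":-1,"z":30,"spin":-4,"claw":0},{"x":2,"y":-1,"z":60,"spin":-8,"claw":0},{"x":2,"y":-1,"z":90,"spin":-8,"claw":0},{"x":2,"y":-1,"z":100,"spin":-8,"claw":0},{"x":2,"y":-1,"z":100,"spin":-8,"claw":0},{"x":2,"y":-1,"z":100,"spin":-8,"claw":0}]'
python3 - <<'E'
from h import *
s,p,d=cap('wrist'); x0,y0=265,180
print(s['tcp_pos'])
cv2.imwrite('pics/w3c.png',cv2.resize(p[y0:y0+75,x0:x0+100],(800,600),interpolation=cv2.INTER_NEAREST))
K=np.array(cams.camera_params('wrist')['intrinsics'])
T=np.array(cams.camera_params('wrist')['tool_from_camera']);q=np.linalg.inv(T)@[0,0,.048,1]; 
r=np.hypot(q[0],q[1]);t=np.arctan2(r,-q[2]);print('tool axis at button height px',K[0,2]+K[0,0]*t*q[0]/r,K[1,2]-K[0,0]*t*q[1]/r)
E
```

```text
time_s: 2.92
tcp_pos: [0.4728, 0.0152, 0.2351]
tcp_rot: [0.0, 0.964, 0.266, 0.001]
force: [-0.3, -0.7, 0.4]
width: 0.0951
finger_force: 0.0
[0.47278356 0.01518918 0.23514493]
tool axis at button height px 314.149829867743 232.37851599651955
```

View pics/w3c.png

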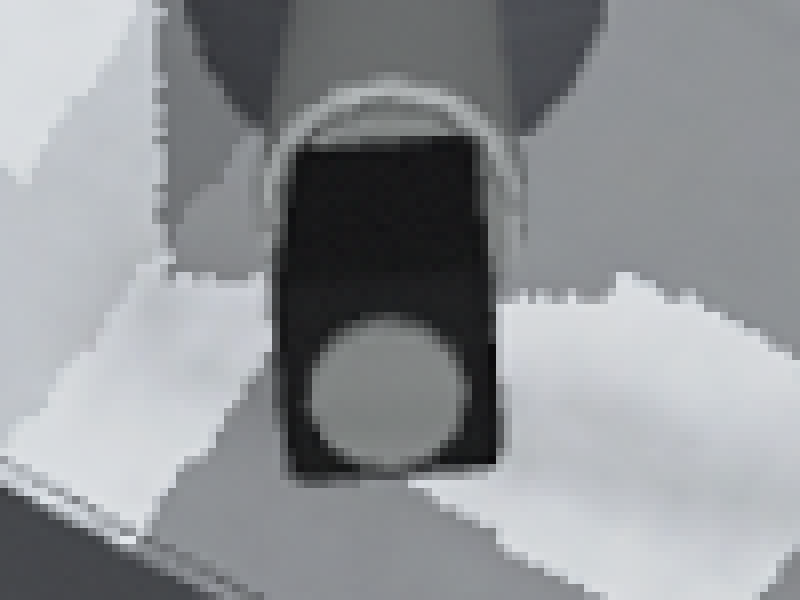

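The button is at full-picture pixel (313,228.5), against an expected (314,232). That's an offset of about +2 mm in x and −0.7 mm in y, with about −3° of yaw left. I'll go down and close.

```bash
python3 -m handwheel '[{"x":2,"y":-0.5,"z":30,"spin":-3,"claw":0},{"x":2,"y":-0.5,"z":55,"spin":-3,"claw":0},{"x":2,"y":-0.5,"z":72,"spin":-3,"claw":0},{"x":2,"y":-0.5,"z":72,"spin":-3,"claw":0},{"x":2,"y":-0.5,"z":72,"spin":-3,"claw":0}]'
python3 -m handwheel '[{"x":0,"y":0,"z":0,"spin":0,"claw":1},{"x":0,"y":0,"z":0,"spin":0,"claw":1},{"x":0,"y":0,"z":0,"spin":0,"claw":1},{"x":0,"y":0,"z":0,"spin":0,"claw":1},{"x":0,"y":0,"z":0,"spin":0,"claw":1},{"x":0,"y":0,"z":0,"spin":0,"claw":1},{"x":0,"y":0,"z":0,"spin":0,"claw":1},{"x":0,"y":0,"z":0,"spin":0,"claw":1}]'
```

```text
time_s: 3.6
tcp_pos: [0.4743, 0.0169, 0.1628]
tcp_rot: [0.0, 0.957, 0.291, 0.001]
force: [-0.2, 0.1, 1.0]
width: 0.0953
finger_force: 0.0
time_s: 4.6
tcp_pos: [0.4734, 0.017, 0.1615]
tcp_rot: [-0.0, 0.957, 0.291, 0.0]
force: [-0.1, 1.2, 0.4]
width: 0.0209
finger_force: 0.4
```

```bash
python3 -m handwheel '[{"x":0,"y":0,"z":0,"spin":0,"claw":1},{"x":0,"y":0,"z":0,"spin":0,"claw":1},{"x":0,"y":0,"z":0,"spin":0,"claw":1},{"x":0,"y":0,"z":-5,"spin":0,"claw":1},{"x":0,"y":0,"z":-20,"spin":0,"claw":1},{"x":0,"y":0,"z":-40,"spin":0,"claw":1},{"x":0,"y":0,"z":-60,"spin":0,"claw":1},{"x":0,"y":0,"z":-60,"spin":0,"claw":1}]'
python3 -m handwheel '[{"x":0,"y":0,"z":-30,"spin":0,"claw":1},{"x":0,"y":0,"z":-60,"spin":0,"claw":1},{"x":0,"y":0,"z":-85,"spin":0,"claw":1},{"x":0,"y":0,"z":-100,"spin":0,"claw":1},{"x":0,"y":0,"z":-100,"spin":0,"claw":1}]'
python3 - <<'E'
from h import *
s=monitor.observe(); print(tool([.6427,.2137,.116],s), s['finger_force'])
E
```

```text
time_s: 5.6
tcp_pos: [0.4746, 0.0169, 0.2243]
tcp_rot: [0.001, 0.957, 0.291, 0.002]
force: [0.2, -0.1, -0.4]
width: 0.02
finger_force: 30.0
time_s: 6.22
tcp_pos: [0.4738, 0.0169, 0.3221]
tcp_rot: [0.0, 0.957, 0.291, 0.001]
force: [-0.1, 0.3, -0.1]
width: 0.0199
finger_force: 30.0
[249.6 -69.6 206.4] 29.99665081501007
```

The probe is gripped at 30 N and lifted. Now I'll move near the open station and measure its bush with the wrist camera.

```bash
python3 -m handwheel '[{"x":35,"y":-14,"z":0,"spin":0,"claw":1},{"x":70,"y":-28,"z":0,"spin":0,"claw":1},{"x":105,"y":-42,"z":0,"spin":0,"claw":1},{"x":140,"y":-56,"z":0,"spin":0,"claw":1},{"x":160,"y":-66,"z":0,"spin":0,"claw":1},{"x":170,"y":-70,"z":0,"spin":0,"claw":1},{"x":170,"y":-70,"z":0,"spin":0,"claw":1},{"x":170,"y":-70,"z":0,"spin":0,"claw":1}]'
python3 - <<'E'
from h import *
import pickle
s,p,d=cap('wrist','w4'); print(s['tcp_pos']); pickle.dump(s,open('s4.pkl','wb'))
E
```

```text
time_s: 7.22
tcp_pos: [0.5754, 0.169, 0.3216]
tcp_rot: [0.0, 0.957, 0.291, -0.0]
force: [-1.1, -0.1, -1.1]
width: 0.0202
finger_force: 30.0
[0.57537051 0.1690322  0.32158423]
```

View pics/w4.png

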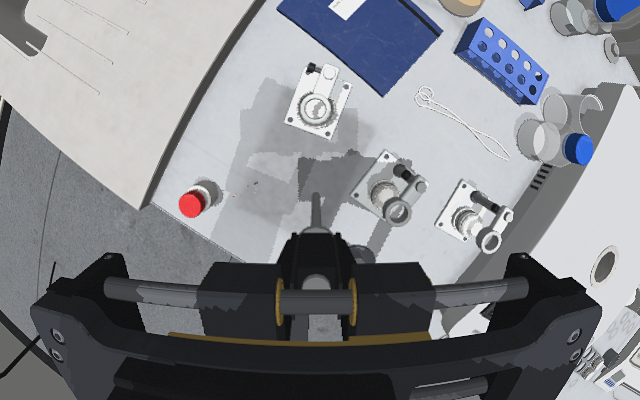

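The open station's bush is at (319,107). The rod tip is at (317,194), pointing towards it. From here I'll measure numerically, using the depth image to mask the bush rim and the rod.

```bash
cat >> h.py <<'E'
def cloud(n,s,d):
    v,u=np.mgrid[0:400,0:640]; c=cams.camera_params(n);K=np.array(c['intrinsics'])
    a=np.stack([(u-K[0,2])/K[0,0],(v-K[1,2])/K[1,1]],-1)
    if n=='wrist':
        t=np.linalg.norm(a,axis=-1)+1e-9; k=np.tan(np.minimum(t,1.45))/t
        a=a*k[...,None]; W=np.eye(4); W[:3,:3]=rot(s['tcp_rot']); W[:3,3]=s['tcp_pos']; T=W@np.array(c['tool_from_camera'])
    else: T=np.array(c['cam_to_world'])
    q=np.stack([a[...,0]*d,-a[...,1]*d,-d],-1); P=q@T[:3,:3].T+T[:3,3]; P[d<=0]=np.nan
    return P
def bush(n,s,d,c=(.6427,.2137)):
    P=cloud(n,s,d); m=(abs(P[...,2]-.116)<.012)&(np.hypot(P[...,0]-c[0],P[...,1]-c[1])<.035)
    m=m.astype(np.uint8); h=np.nanmedian(P[m>0][:,2]) if m.any() else 0
    cs,hi=cv2.findContours(m,cv2.RETR_CCOMP,cv2.CHAIN_APPROX_NONE)
    print(n,'pix',m.sum(),'height',h)
    for k,i in zip(cs,hi[0] if hi is not None else []):
        if len(k)>8:
            e=cv2.fitEllipse(k); x=plane(n,e[0],.116,s); print('  hole' if i[3]>=0 else '  outer',np.round(e[0],1),np.round(e[1],1),'->',x.round(4))
def rod(n,s,d):
    T=rot(s['tcp_rot']); P=cloud(n,s,d); Q=(P-s['tcp_pos'])@T
    m=(np.hypot(Q[...,0],Q[...,1])<.02)&(Q[...,2]>.035)&(Q[...,2]<.165)
    q=Q[m]; print(n,'rod pix',m.sum())
    if m.sum()<8: return
    for z in np.arange(.04,.16,.015):
        k=abs(q[:,2]-z)<.0075
        if k.sum()>2: print('   tool z %.3f'%z, (1e3*np.median(q[k,:2],0)).round(1),k.sum())
    print('   tip z tool mm',1e3*q[:,2].max())
E
python3 - <<'E'
from h import *
for n in('wrist','top','scene'):
    s,p,d=cap(n); bush(n,s,d); rod(n,s,d)
E
```

```text
wrist pix 634 height 0.11399054955642066
  outer [316.7 104.2] [28.5 42.9] -> [0.6509 0.2168 0.116 ]
  hole [315.2 108.5] [20.9 21.3] -> [0.6459 0.2156 0.116 ]
wrist rod pix 302
   tool z 0.055 [2.8 0.6] 27
   tool z 0.070 [2.7 1.3] 72
   tool z 0.085 [2.8 0.5] 59
   tool z 0.100 [2.6 1.4] 49
   tool z 0.115 [2.8 0.9] 46
   tool z 0.130 [2.8 0.5] 36
   tool z 0.145 [3.1 1.4] 13
   tip z tool mm 143.49411973771413
top pix 0 height 0
top rod pix 2
scene pix 158 height 0.11461435249178953
  outer [224.  251.4] [11.4 18.3] -> [0.6478 0.2195 0.116 ]
  hole [225.5 251.6] [4.9 8.4] -> [0.6437 0.2181 0.116 ]
scene rod pix 86
   tool z 0.040 [-1.1 -1.2] 8
   tool z 0.055 [-0.3 -1.1] 13
   tool z 0.070 [-1.5 -1.8] 14
   tool z 0.085 [ 0.2 -1.4] 10
   tool z 0.100 [-1.5 -1.9] 13
   tool z 0.115 [-0.1 -1. ] 11
   tool z 0.130 [-1. -1.] 14
   tool z 0.145 [2.2 0.2] 3
   tip z tool mm 144.6602467012272
```

The rod hangs upright in the tool, and the bush centre is 85 mm ahead. I'll move over it, still above everything, and compare the rod with the bush.

```bash
python3 -m handwheel '[{"x":25,"y":0,"z":0,"spin":0,"claw":1},{"x":50,"y":0,"z":0,"spin":0,"claw":1},{"x":70,"y":0,"z":0,"spin":0,"claw":1},{"x":82,"y":0,"z":0,"spin":0,"claw":1},{"x":85,"y":0,"z":0,"spin":0,"claw":1},{"x":85,"y":0,"z":0,"spin":0,"claw":1},{"x":85,"y":0,"z":20,"spin":0,"claw":1},{"x":85,"y":0,"z":20,"spin":0,"claw":1}]'
python3 - <<'E'
from h import *
for n in('wrist','scene','top'):
    s,p,d=cap(n,n+'5'); bush(n,s,d,(.6455,.2155)); rod(n,s,d)
print(s['tcp_pos'])
E
```

```text
time_s: 8.43
tcp_pos: [0.6447, 0.2166, 0.298]
tcp_rot: [-0.0, 0.957, 0.291, -0.003]
force: [-0.3, 0.3, -1.4]
width: 0.0199
finger_force: 30.0
wrist pix 723 height 0.11347100878270477
  outer [318.2 177.1] [27.7 45.9] -> [0.6539 0.2184 0.116 ]
wrist rod pix 304
   tool z 0.055 [2.9 1.3] 26
   tool z 0.070 [2.7 0.6] 71
   tool z 0.085 [2.8 0.6] 63
   tool z 0.100 [2.6 1.4] 48
   tool z 0.115 [2.6 0.9] 46
   tool z 0.130 [2.8 0.5] 35
   tool z 0.145 [3.1 1.4] 15
   tip z tool mm 143.4828997850652
scene pix 167 height 0.1148675559393404
  outer [223.5 251.4] [11.7 19.3] -> [0.6487 0.2203 0.116 ]
  hole [225.8 251.6] [4.7 8.5] -> [0.643  0.2178 0.116 ]
scene rod pix 86
   tool z 0.040 [-1.5 -2. ] 8
   tool z 0.055 [-1.6 -0.6] 13
   tool z 0.070 [-1.1 -1.9] 13
   tool z 0.085 [-1.4 -2.4] 13
   tool z 0.100 [-1.2 -0.5] 10
   tool z 0.115 [-1.2 -0.6] 14
   tool z 0.130 [-1.2  0.1] 10
   tool z 0.145 [-0.8  1.3] 5
   tip z tool mm 143.04939851069543
top pix 106 height 0.11402025189190435
  outer [242.  154.7] [ 9.4 18.8] -> [0.6488 0.2154 0.116 ]
top rod pix 15
   tool z 0.100 [-6.9  1.8] 4
   tool z 0.115 [-7.4 -0.6] 3
   tool z 0.130 [-6.5  0.3] 4
   tool z 0.145 [-7.1  1.4] 3
   tip z tool mm 140.85495164933215
[0.64564619 0.21690477 0.30027991]
```

```bash
python3 -m handwheel '[{"x":0,"y":0,"z":10,"spin":0,"claw":1},{"x":0,"y":0,"z":20,"spin":0,"claw":1},{"x":0,"y":0,"z":28,"spin":0,"claw":1},{"x":0,"y":0,"z":28,"spin":0,"claw":1},{"x":0,"y":0,"z":28,"spin":0,"claw":1}]'
python3 - <<'E'
from h import *
s,p,d=cap('wrist'); _,q,_=cap('scene'); print(s['tcp_pos'])
a=cv2.resize(p[135:210,290:340],(400,600),interpolation=cv2.INTER_CUBIC); b=cv2.resize(q[220:280,205:245],(400,600),interpolation=cv2.INTER_CUBIC)
cv2.imwrite('pics/f6.png',np.hstack([a,b]))
E
```

```text
time_s: 9.2
tcp_pos: [0.6463, 0.2172, 0.2736]
tcp_rot: [0.0, 0.957, 0.291, 0.0]
force: [-0.6, -0.1, -1.0]
width: 0.02
finger_force: 30.0
[0.64633775 0.21716181 0.273628  ]
```

View pics/f6.png

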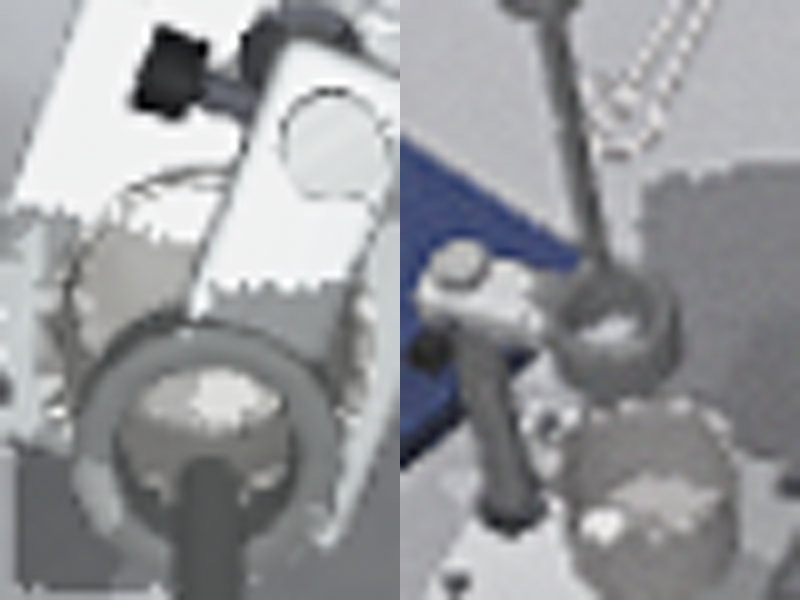

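In the left (wrist) half, the rod tip is at (208,465) against a bush-hole centre of about (209,451). In the right (scene) half, the tip at (597,265) is just above the mouth at (610,315). So the rod is centred to within about 1.5 mm. I'll enter the mouth a little and check numerically.

```bash
python3 -m handwheel '[{"x":0.5,"y":-0.5,"z":0,"spin":0,"claw":1},{"x":0.5,"y":-0.5,"z":8,"spin":0,"claw":1},{"x":0.5,"y":-0.5,"z":16,"spin":0,"claw":1},{"x":0.5,"y":-0.5,"z":23,"spin":0,"claw":1},{"x":0.5,"y":-0.5,"z":23,"spin":0,"claw":1},{"x":0.5,"y":-0.5,"z":23,"spin":0,"claw":1}]'
cat >> h.py <<'E'
def fit(n,s,d,r0=.018,r1=.012):
    T=rot(s['tcp_rot']);P=cloud(n,s,d);Q=1e3*(P-s['tcp_pos'])@T;r=np.hypot(Q[...,0],Q[...,1]);z=P[...,2]
    rr=(r<7.5)&(z>.122)&(z<.145); print(n,'rod surf',np.median(Q[rr][:,:2],0).round(1),rr.sum())
    # upper rim: flat top points; circle of radius 15 (mid annulus) by least squares
    from scipy.optimize import least_squares
    k=(abs(z-.115)<.004)&(r>8)&(r<24)&(Q[...,0]<14); q=Q[k][:,:2]
    f=least_squares(lambda c:np.hypot(*(q-c[:2]).T)-15,[0,0],loss='soft_l1'); print('  ring centre in tool mm',f.x.round(1),'res',np.std(f.fun).round(1),k.sum())
E
python3 - <<'E'
from h import *
for n in('wrist','scene','top'):
    s,p,d=cap(n); fit(n,s,d)
print(s['tcp_pos'],s['force'])
E
```

```text
time_s: 10.05
tcp_pos: [0.6464, 0.2178, 0.2505]
tcp_rot: [-0.0, 0.957, 0.291, 0.0]
force: [0.1, -0.5, -0.9]
width: 0.0199
finger_force: 30.0
wrist rod surf [2.6 0.5] 66
  ring centre in tool mm [-1.4  1.4] res 1.8 482
scene rod surf [-2.  -1.4] 18
  ring centre in tool mm [-2.1  0.6] res 2.2 70
top rod surf [-5.6  0.4] 2
  ring centre in tool mm [-5.   0.7] res 3.6 37
[0.64656331 0.21789127 0.25092589] [ 0.18550472  0.65401923 -1.5772057 ]
```

Both views agree the rod is centred to within about 1 mm. Lowering now.

```bash
python3 -m handwheel '[{"x":-0.5,"y":0,"z":12,"spin":0,"claw":1},{"x":-0.5,"y":0,"z":24,"spin":0,"claw":1},{"x":-0.5,"y":0,"z":36,"spin":0,"claw":1},{"x":-0.5,"y":0,"z":48,"spin":0,"claw":1},{"x":-0.5,"y":0,"z":60,"spin":0,"claw":1},{"x":-0.5,"y":0,"z":70,"spin":0,"claw":1},{"x":-0.5,"y":0,"z":76,"spin":0,"claw":1},{"x":-0.5,"y":0,"z":76,"spin":0,"claw":1}]'
python3 -m handwheel '[{"x":0,"y":0,"z":0,"spin":0,"claw":1},{"x":0,"y":0,"z":0,"spin":0,"claw":1},{"x":0,"y":0,"z":0,"spin":0,"claw":1},{"x":0,"y":0,"z":0,"spin":0,"claw":1}]'
python3 - <<'E'
from h import *
for n in('wrist','scene'):
    s,p,d=cap(n,n+'7'); fit(n,s,d)
    T=rot(s['tcp_rot']);P=cloud(n,s,d);Q=1e3*(P-s['tcp_pos'])@T
    m=(np.hypot(Q[...,0],Q[...,1])<12)&(Q[...,2]<0)&(Q[...,2]>-40); print(n,'button top z',np.nanpercentile(P[m][:,2],[50,90]) if m.any() else None)
zs=[monitor.observe()['tcp_pos'][2]]; print(s['tcp_pos'],s['force'],s['torque'],zs)
E
```

```text
time_s: 11.2
tcp_pos: [0.6457, 0.2175, 0.1739]
tcp_rot: [-0.0, 0.957, 0.291, -0.0]
force: [0.9, -0.1, -0.3]
width: 0.0199
finger_force: 30.0
time_s: 11.7
tcp_pos: [0.646, 0.2176, 0.1747]
tcp_rot: [0.0, 0.957, 0.291, 0.0]
force: [0.1, -0.7, -1.1]
width: 0.0198
finger_force: 30.0
wrist rod surf [nan nan] 0
  ring centre in tool mm [-1.   1.4] res 1.8 533
wrist button top z [0.19274572 0.19744732]
scene rod surf [-2.5 -1.3] 8
  ring centre in tool mm [-2.7  0.2] res 2.3 61
scene button top z None
[0.64599186 0.21754877 0.17460094] [ 0.15259104  0.18524121 -1.22532739] [ 0.02219115 -0.0381376   0.00171282] [np.float64(0.1745317265104016)]
  return _methods._mean(a, axis=axis, dtype=dtype,
  ret = um.true_divide(
```

```bash
python3 -c "
from h import *
print(job.sign_off())"
```

```text
the job is handed in; nothing more can be done
None
```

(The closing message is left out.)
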